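Set the hob's recessed dial and start the kitchen timer

TASK

Start the simmer: reach into the round recess in the hob and turn the dial clockwise until its pointer lines up with the raised marker tab on the recess's rim. Then slide the kitchen timer back against the wooden step behind it and press its front button fully in with the step taking the push, keep it in for a moment, then let go and leave the timer standing against the step. Do not shift the pot, the mug or the jars, and do not tip the timer.

Things in the scene. Friction and masses are not known exactly. Their poses are not given: they have to be found in the camera images.
- dial_grip (a point): Grip point on the upright axis of the hob's grey dial, 61 mm above the counter, 19 mm below the hob's top. The dial is a bar 60 mm long, 16 mm thick (grip across this), its top 6 mm below the hob's top, on a disc 66 mm across (disc top 28 mm above the counter). Its x axis runs along the bar to the pointer end (wedge-shaped nose, white line on top); z up.
- dial (a joint): The dial's turn in rad: 0 at its off stop, growing clockwise seen from above, up to 2.3. It stays where it is left (friction about 0.06 N m, no spring). It starts between 0 and 0.5; the marker is 0.5 to 1.5 rad further clockwise.
- marker_tab (a point): Centre of the marker tab, an aluminium block 26 (radial) x 13 x 12 mm tall on a flat collar (116 mm outside, 95 inside, 5 thick) fixed on the hob's top round the recess; 65 mm from the dial's axis, 86 mm above the counter. Its x axis points outwards from the dial's axis: the dial is set when the dial's x axis has the same direction, within 8 degrees. Differs each time.
- hob: Portable steel hob, fixed, 80 mm tall; origin on the counter right under the dial's axis, z up. It spans -130 to +130 mm in its x, -80 to +330 mm in its y; the black cooking plate is centred at y = +205 mm. The dial stands in a round open-topped recess, 94 mm across inside and 60 mm deep: a gripper opened wide does not fit in, one opened to about 40 mm does.
- step_face (a point): Wooden step: a fixed block 130 mm deep, 300 mm wide and 58 mm tall behind the timer, three jars on it, their centres 65 mm or more behind its front face. The point is the middle of its upright front face, 30 mm above the counter; its x axis points level into the step (square to the face, away from the robot), y along the face, z up.
- timer_back (a point): Middle of the back face of the loose kitchen timer, 31 mm above the counter. The timer is a white block 70 mm deep (x), 110 mm wide (y), 62 mm tall, about 0.25 kg, display on top, one big button on its front. Its x axis points from front to back (roughly at the step), z up. It starts with its back about 30 to 75 mm from the step and slides when pushed with 1 to 4 N.
- button_front (a point): Centre of the outer face of the timer's round grey button (36 mm diameter) in the middle of its front face, 31 mm above the counter, 82 mm in front of the timer's back, standing 12 mm out of the front face. Its x axis points into the timer (pressing direction). It moves with the button.
- timer_button (a joint): Button travel in m: 0 out, 0.006 fully in (over 0.0045 counts). Sprung: it starts to move at about 2 N, is fully in at about 6 N and comes out again when let go.
- pot_mid (a point): Steel cooking pot without lid standing on the hob's cooking plate, 170 mm across the rim (plus its handles), 75 mm tall; its foot is 80 mm above the counter, so its rim is 155 mm above the counter. The point is on its axis, 40 mm above its foot. Must not be shifted (over 30 mm counts).
- jar_a_mid (a point): Spice jar, 48 mm diameter, 85 mm tall, standing on the wooden step (its top is 143 mm above the counter); point at its centre. Must not be shifted (over 30 mm counts). Three alike stand in a row along the step.
- jar_b_mid (a point): Second spice jar, same size and place on the step; point at its centre. Must not be shifted.
- jar_c_mid (a point): Third spice jar, same size and place on the step; point at its centre. Must not be shifted.
- mug_mid (a point): White mug, 80 mm diameter and 90 mm tall with a side handle, on the counter beyond the task's things; point on its axis half-way up. Must not be shifted (over 30 mm counts).
There are look-alikes about, which are no part of the job. Leave any orange or purple look-alike of the part that bears timer_back alone.

How it is judged:
On the way, in this order (a step that is already met when the one before it is completed fails the run):
1. the dial's pointer rests in line with the marker tab (within 8 degrees) (angle between the x axis of dial_grip and the x axis of marker_tab, either way round below 0.14 rad and velocity of joint dial between -0.05 and 0.05 rad/s), for 0.3 s.
2. the timer's button is fully in (over 4.5 of 6 mm) while its back is against the step (within 15 mm) and it stands upright (value of joint timer_button above 0.0045 m and x of timer_back in the frame of step_face above -0.015 m and angle between timer_back's own z axis and vertical below 0.15 rad and y of timer_back in the frame of step_face between -0.12 and 0.12 m), for 0.2 s.
At the end, for the whole second after the job is handed in: The dial's pointer is in line with the marker tab within 8 degrees, the timer stands upright on the counter with the middle of its back within 15 mm of the step's front face, within the step's width, and its button has sprung out again (angle between the x axis of dial_grip and the x axis of marker_tab, either way round below 0.14 rad and x of timer_back in the frame of step_face above -0.015 m and angle between timer_back's own z axis and vertical below 0.15 rad and y of timer_back in the frame of step_face between -0.12 and 0.12 m and height (world z) of timer_back below 0.04 m and value of joint timer_button below 0.003 m); the robot touches nothing.
It fails at once if the pot, the mug or a jar is shifted by more than 30 mm (distance of any of pot_mid, jar_a_mid, jar_b_mid, jar_c_mid, mug_mid from where it was at the start of the episode above 0.03 m).
It fails at once if the timer is tipped by more than 30 degrees (angle between timer_back's own z axis and vertical above 0.52 rad).
It also fails if it takes over 64 s, if anything falls off the work surface, if the arm or the gripper's body presses on something with over 40 N, if the wrist force passes 120 N, or if a joint passes its speed limit or range.

ROBOT

A 6-joint arm with a two-finger parallel gripper is mounted at the origin on the work surface. World frame = base frame: x ahead of the robot, y to its left, z up, the work surface at z = 0. Lengths are in m, angles in rad, forces in N, time in s.
With the tool pointing down it reaches from about 0.275 to 0.825 m from the base axis. Payload 4.9 kg.
Tool frame: the origin (TCP) lies midway between the tips of the shut fingers; the grasp point (between the pads) lies 19 mm behind it (grip_point_offset is the distance from the TCP to the grasp point, in m); z points along the fingers, y is the line along which they close (so a half turn about z gives the same grasp; the last joint's range is limited). The gripper opens to 85 mm and grips with 20 to 120 N. Pads are 22 mm wide; open, the fingers measure 114 mm over their backs; the gripper's body (76 mm by 85 mm) begins 54 mm behind the grasp point. The pads swing forward as they close: fully open they stand 13 mm farther back than shut.
Start: joints at [-1.474, 0.326, -0.193, 1.052, 0, 1.437], TCP at [0.126, -0.535, 0.231] pointing down, gripper open.
Joint ranges: [-2.65, 2.65], [-0.97, 1.79], [-1.3, 1.35], [-1.93, 2.1], [-1.47, 1.37], [-3.14, 3.14]. Speed limits (rad/s): [2.57, 2.57, 3.14, 3.14, 3.14, 3.14].

INTERFACE

Orientations are given as a rotation vector (axis times angle).
In Python, from cell import * gives the robot as it stands. Calls block until the motion is done:
- movep(position, orientation): joint-space move of the TCP to a pose.
- move_l(position, velocity=0.15, rot=None, until_force=None): straight line of the TCP; rot=None keeps the orientation; velocity is the mean speed in m/s. With until_force (N) it stops when the force on the tool has changed by that much, and returns True; else False.
- set_joints(angles): joint-space move.
- let_go() and grab(newtons=None): open the fingers fully, or close them until they stop; newtons is the grip in N (None keeps the last).
- sleep(seconds).
- ik(position, orientation): joint angles nearest the present ones, or None.
- get_state(): the state.
- grab_frame(name): name is "scene" or "top" or "wrist"; returns a dict with "img" (420x560x3 uint8, red, green, blue), "fx", "fy", "cx", "cy" (pixels), "cam_to_world" (4x4, takes a point from camera to world coordinates); the wrist camera has in their place "T_tool_cam" (4x4, takes a point from camera to tool coordinates, whose origin is the TCP and whose axes are the flange's). Camera axes: x right, y down, z forward; pixel columns grow to the right and rows downward; lengths in m; the calibration is good to about 2 mm. A picture is of the moment at which its call begins: read the wrist's pose just before it. There is no depth.
A pose or a line that the arm cannot do raises MotionError and nothing moves.
- sign_off(): hands the job in; it is judged then, once.
Trained networks look in the newest picture that a camera, given by its name, has taken for a name from the list of things; names that differ only in an ending like _2 or _b are one class to them, and where a whole thing is asked for, a point or a joint stands for the part that bears it (a point fixed in the world has none). Each returns a list of dicts, best first, with "score" (0 to 1); they miss things now and then, are a little off and sometimes report something else, mostly with a low value. They report only what shows in the picture. A call takes as long as a camera call. They do not tell look-alikes from the thing itself.
- spot_in(camera, name): "centre" ([column, row] in pixels, amid what is visible of it).
- silhouettes(camera, name): "mask" (420x560 bool, what is visible of it) and "centre" ([column, row] in pixels, amid what is visible of it).
- tip_of(camera, name): "centre" ([column, row] in pixels: a listed point, or the origin of a listed thing).
The state is a dict: "clock": time; "q": joint angles; "joint_velocities": joint speeds; "tau": joint torques, N m; "position": TCP position; "eef_rot": TCP orientation; "contact_force": force on the tool from outside, world axes, zero at the start; "wrist_torque": the same for the moment, N m; "finger_gap": opening from 0.0 (shut) to 1.0 (fully open); "grasp_force": force on a finger pad.
Only numpy, scipy, OpenCV 4.12 (cv2) and the standard library are available. Lean on these libraries where they do the work, as an engineer would, in place of code of your own. Each camera call takes 0.05 s, during which the arm holds its last target. There are 200 camera calls.

## Working session

There is one attempt and no reset: what is moved stays moved. The work goes in short steps, each a Python script; the robot and the scene stay as the last script left them, time stands still between calls to the robot, and variables do not carry over. Pictures are saved under pics/ and viewed, at most 10 in all, crops included, and the job is handed in when it is done.

```bash
mkdir -p pics
cat > h.py <<'E'
from cell import *
import numpy as np, cv2
from scipy.spatial.transform import Rotation as R
def ray(f,px,tool=None):
    T=np.array(f["cam_to_world"]) if "cam_to_world" in f else tool@np.array(f["T_tool_cam"])
    d=T[:3,:3]@np.array([(px[0]-f["cx"])/f["fx"],(px[1]-f["cy"])/f["fy"],1]); return T[:3,3],d
def at_z(f,px,z,tool=None):
    o,d=ray(f,px,tool); return o+d*(z-o[2])/d[2]
def tool():
    s=get_state(); T=np.eye(4); T[:3,:3]=R.from_rotvec(s["eef_rot"]).as_matrix(); T[:3,3]=s["position"]; return T
def save(f,n): cv2.imwrite("pics/"+n,cv2.cvtColor(f["img"],cv2.COLOR_RGB2BGR))
Z=dict(dial_grip=.061,marker_tab=.086,step_face=.03,timer_back=.031,button_front=.031,pot_mid=.12,jar_a_mid=.1,mug_mid=.045,hob=0)
def down(phi): # tool down, tool y axis along world angle phi
    y=np.array([np.cos(phi),np.sin(phi),0]); z=np.array([0,0,-1.]); return R.from_matrix(np.c_[np.cross(y,z),y,z]).as_rotvec()
E
python3 - <<'E'
from h import *
np.set_printoptions(precision=3,suppress=True)
for c in("top","scene"):
    f=grab_frame(c); save(f,c+"0.png"); print(c,np.array(f["cam_to_world"])[:3,3])
    for n,z in Z.items():
        for r in tip_of(c,n)[:3]: print(n,round(r["score"],2),np.round(r["centre"]),at_z(f,r["centre"],z))
s=get_state();print(s["clock"],s["eef_rot"])
E
```

```text
top [0.379 0.006 1.227]
dial_grip 0.73 [227. 189.] [0.571 0.158 0.061]
marker_tab 0.85 [211. 168.] [0.624 0.2   0.086]
marker_tab 0.36 [371. 173.] [ 0.619 -0.241  0.086]
marker_tab 0.16 [403. 146.] [ 0.698 -0.33   0.086]
timer_back 0.92 [419. 268.] [ 0.363 -0.386  0.031]
timer_back 0.83 [372. 194.] [ 0.57  -0.255  0.031]
timer_back 0.73 [353. 140.] [ 0.729 -0.199  0.031]
button_front 0.58 [372. 222.] [ 0.489 -0.253  0.031]
button_front 0.53 [415. 238.] [ 0.448 -0.376  0.031]
button_front 0.43 [358. 266.] [ 0.365 -0.215  0.031]
pot_mid 0.8 [150. 168.] [0.614 0.357 0.12 ]
jar_a_mid 0.76 [405. 147.] [ 0.691 -0.33   0.1  ]
mug_mid 0.62 [275. 118.] [0.785 0.028 0.045]
mug_mid 0.2 [370. 174.] [ 0.625 -0.247  0.045]
hob 0.9 [229. 192.] [0.572 0.158 0.   ]
scene [1.363 0.186 0.879]
dial_grip 0.65 [329. 245.] [0.566 0.158 0.061]
marker_tab 0.72 [343. 254.] [0.615 0.198 0.086]
step_face 0.56 [178. 249.] [ 0.624 -0.25   0.03 ]
timer_back 0.83 [343. 200.] [0.332 0.181 0.031]
timer_back 0.74 [167. 186.] [ 0.363 -0.391  0.031]
timer_back 0.73 [183. 234.] [ 0.564 -0.258  0.031]
button_front 0.51 [217. 194.] [ 0.373 -0.217  0.031]
button_front 0.42 [164. 202.] [ 0.443 -0.369  0.031]
button_front 0.18 [265. 308.] [0.774 0.027 0.031]
pot_mid 0.57 [411. 252.] [0.61 0.36 0.12]
jar_a_mid 0.93 [138. 246.] [ 0.694 -0.319  0.1  ]
hob 0.87 [328. 263.] [0.575 0.161 0.   ]
hob 0.39 [167. 255.] [ 0.626 -0.288  0.   ]
hob 0.36 [190. 260.] [ 0.631 -0.22  -0.   ]
1.0 [-3.121 -0.362 -0.   ]
```

View pics/top0.png

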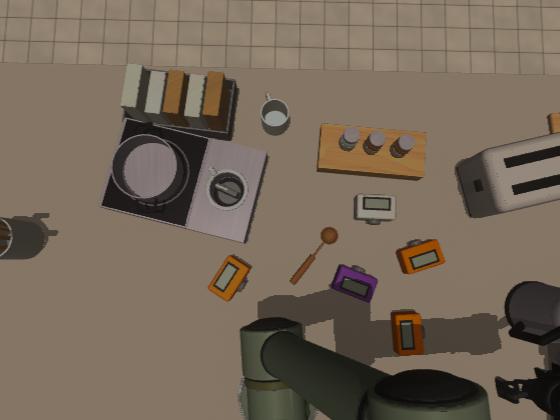

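View pics/scene0.png

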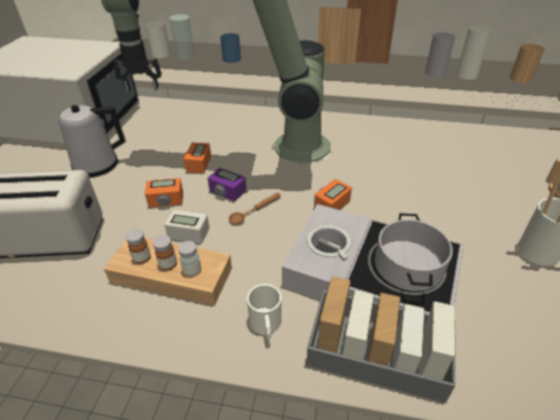

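The top view shows the white timer at (375,207) with its button at (374,221), the step behind it, and the dial's recess at (228,189). The other timers are orange and purple look-alikes. Next I look at the dial from above with the wrist camera.

View pics/rect1.png

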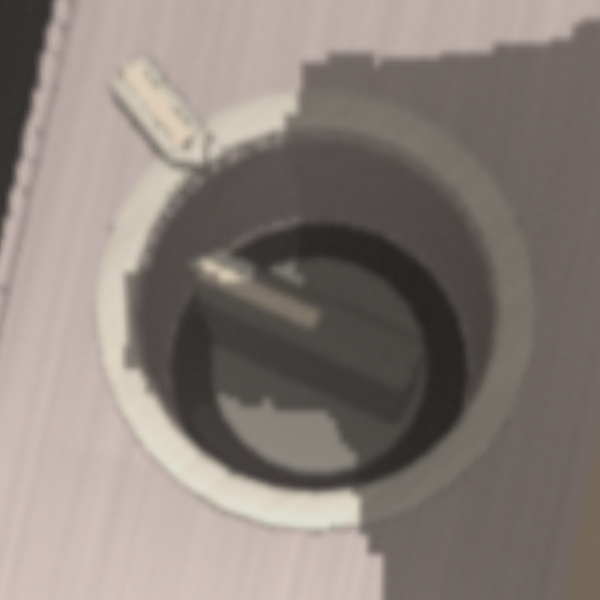

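The rectified view shows the recess centre at about (317,310), the dial's nose at (195,262), and the tab at (162,112). That puts the axis at about (0.566, 0.153), the bar at about 65° and the marker at about 38° in world angle. I will push the bar clockwise with the shut fingers, since they fit in the recess.

```bash
cat >> h.py <<'E'
C=np.array([.566,.153])
def at(th,off,r=.010):
    u=np.array([np.cos(th),np.sin(th)]); n=np.array([-u[1],u[0]]); return C+r*u+off*n
def look(name):
    movep([.54,.15,.30],down(np.pi/2)); T=tool(); f=grab_frame("wrist")
    for nm in("dial_grip","marker_tab"):
        for r in tip_of("wrist",nm)[:1]: print(nm,round(r["score"],2),np.round(at_z(f,r["centre"],Z[nm],T),3))
    n=600;k=n/.16;T2=T@np.array(f["T_tool_cam"]);Ti=np.linalg.inv(T2);src=[];dst=[]
    for dx,dy in((.07,.07),(.07,-.07),(-.07,-.07),(-.07,.07)):
        p=Ti@np.array([.571+dx,.158+dy,.077,1]); src.append([f["fx"]*p[0]/p[2]+f["cx"],f["fy"]*p[1]/p[2]+f["cy"]]); dst.append([n/2-dy*k,n/2-dx*k])
    save(dict(img=cv2.warpPerspective(f["img"],cv2.getPerspectiveTransform(np.float32(src),np.float32(dst)),(n,n))),name)
E
python3 - <<'E'
from h import *
np.set_printoptions(precision=3,suppress=True)
grab(20)
t0,t1=np.radians(65),np.radians(39.5)
P=lambda th,off,z:np.r_[at(th,off),z]
def st(m): s=get_state(); print(m,s["position"],s["contact_force"],s["wrist_torque"],s["clock"])
movep(P(t0,.022,.13),down(t0)); st("above"); print(get_state()["finger_gap"],get_state()["q"])
if move_l(P(t0,.022,.055),.06,until_force=6): st("HIT"); move_l(P(t0,.022,.13)); raise SystemExit
st("in")
move_l(P(t0,.019,.055),.02); st("touch")
for th in np.linspace(t0,t1,7)[1:]:
    h=move_l(P(th,.019,.055),.03,rot=down(th),until_force=25); st(round(np.degrees(th),1))
    if h: print("hit");break
move_l(P(th,.0225,.055),.02); move_l(P(th,.0225,.13),.1)
look("rect2.png"); st("end")
E
```

```text
above [0.551 0.171 0.131] [0.642 0.476 0.687] [-0.024  0.016 -0.005] 5.525
-0.0036913342331427986 [ 0.174  0.458 -0.265  0.846 -0.     0.609]
in [0.551 0.171 0.055] [-0.002  0.749 -0.167] [0.053 0.003 0.059] 6.925
touch [0.553 0.17  0.055] [-3.443  2.621  2.522] [0.459 0.581 0.017] 7.225
60.8 [0.554 0.171 0.055] [-5.318  2.791  3.642] [0.577 0.849 0.03 ] 7.475
56.5 [0.555 0.172 0.055] [-4.675  2.717  3.635] [0.589 0.895 0.036] 7.725
52.2 [0.556 0.173 0.055] [-4.403  3.125  4.069] [ 0.679  0.855 -0.02 ] 7.975
48.0 [0.558 0.174 0.055] [-6.086  3.506  3.212] [ 0.746  0.915 -0.022] 8.225
43.8 [0.559 0.175 0.055] [-4.575  4.584  2.129] [ 0.797  0.836 -0.012] 8.475
39.5 [0.561 0.175 0.055] [-3.791  4.029  2.232] [ 0.878  0.915 -0.024] 8.725
dial_grip 0.61 [0.564 0.152 0.061]
marker_tab 0.73 [0.618 0.192 0.086]
end [0.539 0.15  0.298] [ 0.395 -0.311 -0.246] [ 0.005 -0.007  0.024] 10.9833
```

View pics/rect2.png

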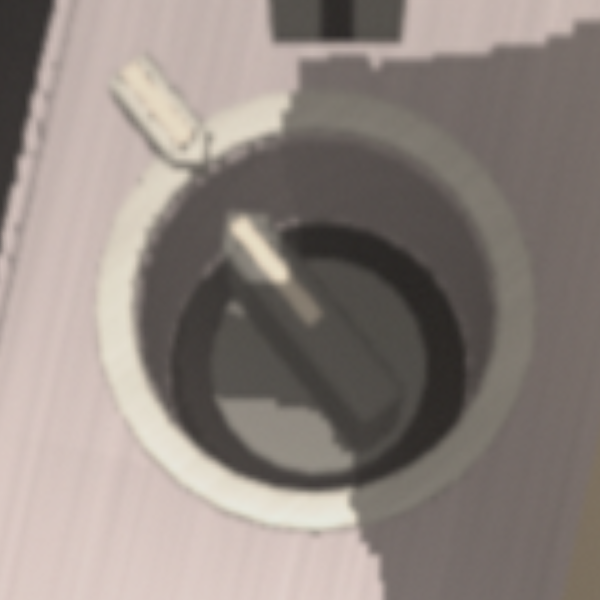

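The dial's line now points at about 38° and the tab lies at about 39°, so they are aligned. Next is the timer.

Run:
```python
from h import *
np.set_printoptions(precision=3,suppress=True)
p=np.array([.50,-.25,.30]); movep(p,down(np.pi/2))
T=tool(); f=grab_frame("wrist")
for n in("timer_back","button_front","step_face","jar_a_mid"):
    for r in tip_of("wrist",n)[:3]: print(n,round(r["score"],2),np.round(r["centre"]),at_z(f,r["centre"],Z[n],T))
n=600;k=n/.32;T2=T@np.array(f["T_tool_cam"]);Ti=np.linalg.inv(T2);src=[];dst=[]
for dx,dy in((.1,.1),(.1,-.1),(-.1,-.1),(-.1,.1)):
    p=Ti@np.array([.56+dx,-.25+dy,.06,1]); src.append([f["fx"]*p[0]/p[2]+f["cx"],f["fy"]*p[1]/p[2]+f["cy"]]); dst.append([n/2-dy*k,n/2-dx*k])
save(dict(img=cv2.warpPerspective(f["img"],cv2.getPerspectiveTransform(np.float32(src),np.float32(dst)),(n,n))),"rect3.png")
print(get_state()["clock"])
```

```text
timer_back 0.86 [135.  33.] [ 0.361 -0.404  0.031]
button_front 0.78 [268. 146.] [ 0.481 -0.262  0.031]
button_front 0.67 [169. 107.] [ 0.437 -0.375  0.031]
button_front 0.58 [307.  32.] [ 0.359 -0.219  0.031]
step_face 0.7 [281. 255.] [ 0.625 -0.245  0.03 ]
12.725
```

View pics/rect3.png

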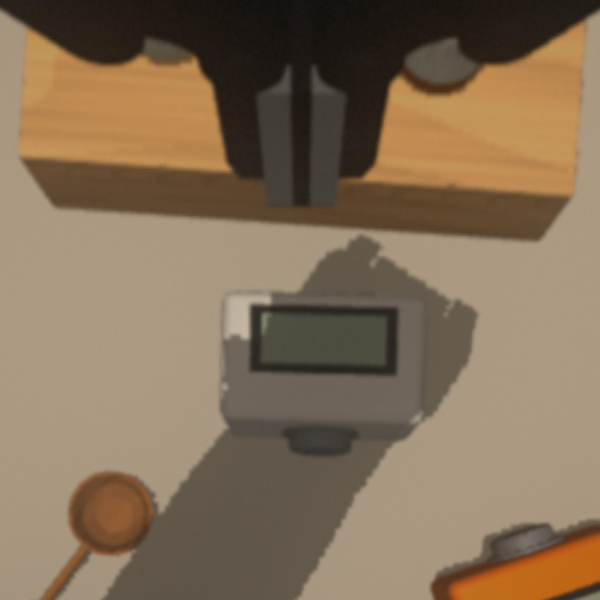

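The rectified view shows the step's edge running from (20,157) to (574,194), so its normal is at about -3.8° with the face at x≈0.626. The timer's back is at (325,295), about 60 mm short of the step, with the button at (320,440). I will push the button with the shut fingers, pointing down.

Run:
```python
from h import *
np.set_printoptions(precision=3,suppress=True)
a=np.radians(-3.8); n=np.array([np.cos(a),np.sin(a)]); b=np.array([.481,-.262]); ro=down(a+np.pi/2)
P=lambda s,z:np.r_[b+(s-.011)*n,z]   # s: finger face past the button's first position
def st(m): s=get_state(); print(m,s["position"],"s=%.4f"%((s["position"][:2]-b)@n+.011),s["contact_force"],s["clock"])
movep(P(-.027,.16),ro); 
if move_l(P(-.027,.017),.1,until_force=8): st("HIT"); raise SystemExit
st("down")
move_l(P(.04,.017),.04,until_force=10); st("slid")
h=move_l(P(.085,.017),.025,until_force=13); st("press %s"%h)
sleep(.6); st("held")
f=grab_frame("scene"); save(f,"scene2.png")
```

```text
down [ 0.444 -0.26   0.018] s=-0.0266 [ 0.104 -0.496  0.353] 14.9667
slid [ 0.51  -0.264  0.017] s=0.0401 [-0.631 -0.104 -0.595] 16.7917
press True [ 0.536 -0.265  0.016] s=0.0660 [-5.295 -0.264  4.671] 17.9333
held [ 0.536 -0.265  0.016] s=0.0657 [-4.809 -0.033  3.446] 18.5333
```

Run:
```python
from h import *
np.set_printoptions(precision=3,suppress=True)
a=np.radians(-3.8); n=np.array([np.cos(a),np.sin(a),0]); p0=np.array(get_state()["position"])
for i in range(1,9):
    move_l(p0+n*.0012*i,.02); sleep(.15); s=get_state(); print(i,(s["position"]-p0)@n,s["position"][2],s["contact_force"])
    if -s["contact_force"]@n>15: break
sleep(.5); print(get_state()["contact_force"],get_state()["clock"])
f=grab_frame("scene"); c=f["img"][160:310,90:290]; save(dict(img=cv2.resize(c,(800,600),interpolation=cv2.INTER_CUBIC)),"press.png")
```

```text
1 0.0009460306095952768 0.01580923251005482 [-5.611 -1.02   4.592]
2 0.0018771853908333812 0.015758811393676776 [-5.955 -0.147  4.333]
3 0.002032260427696573 0.015744918701602842 [-8.371 -0.455  7.41 ]
4 0.0020271457925045053 0.015742786280477858 [-11.375  -0.167   9.027]
5 0.0021177208608728977 0.01572308737331084 [-15.957  -0.079  12.722]
[-15.465   0.603  12.819] 21.0833
```

View pics/press.png

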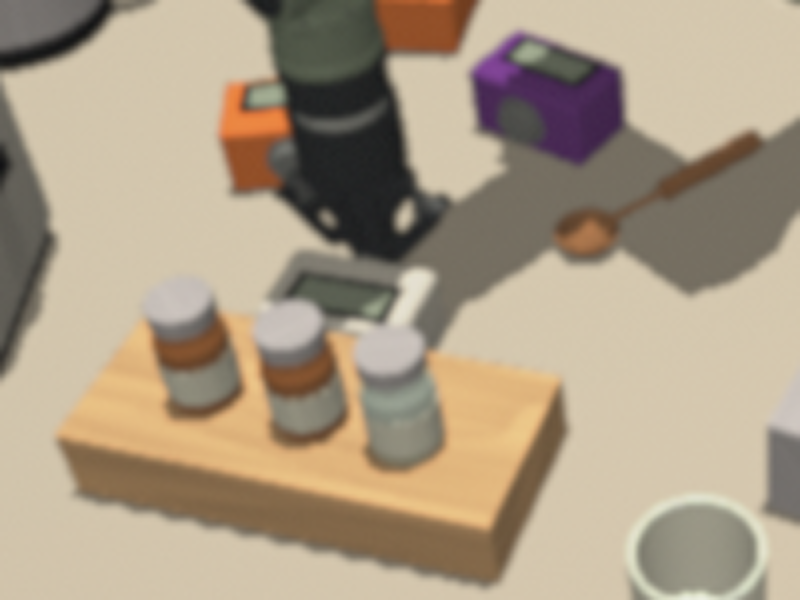

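The timer stands flush against the step. The stop is hard at 15 N and at the predicted depth, so the button is bottomed. I will let go and check.

Run:
```python
from h import *
np.set_printoptions(precision=3,suppress=True)
a=np.radians(-3.8); n=np.array([np.cos(a),np.sin(a),0]); p=np.array(get_state()["position"])
move_l(p-n*.05,.05); move_l(p-n*.05+[0,0,.2],.15)
movep([.45,-.25,.33],down(np.pi/2)); T=tool(); f=grab_frame("wrist"); save(f,"end_w.png")
for r in tip_of("wrist","button_front")[:1]: print(r["score"],r["centre"],at_z(f,r["centre"],.031,T))
print(get_state()["contact_force"],get_state()["clock"])
```

```text
0.84 [307.1, 84.2] [ 0.362 -0.216  0.031]
[-0.492  0.157 -1.249] 24.4917
```

View pics/end_w.png

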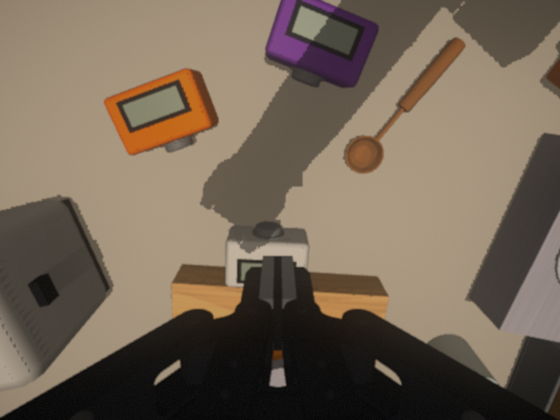

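The timer at (267,255) stands upright against the step, its button is out at (267,229), and the gripper is clear.

```bash
python3 -c "
from cell import *
print(sign_off())"
```

```text
the job is handed in; nothing more can be done
None
```

I handed the job in at about 24.5 s: the dial points at the marker (within about 2° in the wrist view), and the timer stands upright against the step with its button pressed fully in and sprung back out; no verdict was returned.

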